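# Zero the refractor's sphere thumbwheels

## Task

The refractor head lies face up on the desk and both of its sphere thumbwheels are still off zero from the last patient. Flick the free outer edge of each thumbwheel with a fingertip, whichever way round, until its long zero line points at the white index on its guard and the wheel rests in that click. Use the fingers only, pick nothing up, and leave the other things on the desk where they are.

Things in the scene. Friction and masses are not known exactly. Their poses are not given: they have to be found in the camera images.
- refractor: dark refractor head (phoropter), lying on its back on two rubber rest pads, dials upwards; about 320 mm wide along its y, 270 mm along its x, fixed to the desk. Origin: on the desk under its middle; x points to its forehead side (away from the robot), y to its left half. Its housing face is 85 mm above the desk, its highest knob (on the chin side, clear of the thumbwheels) 113 mm
- left_dial (a joint): turn of the left sphere thumbwheel, rad, counter-clockwise from above is positive, 0 = zero line at its index; click stops every 0.785 rad (eight a turn), endless both ways. Moving it takes 2 to 3 N at the edge; more than 23 degrees past a stop the spring carries it on to the next by itself, short of that it springs back. Now and then it starts hung halfway between two stops
- left_hub (a point): centre of the left thumbwheel on its vertical axle, in its upper face, 102 mm above the desk. A flat bright metal disc 14 mm thick with eight round finger lobes on its edge, one per click: 84 mm across lobe tips, 66 mm across the hollows between, each lobe 10 mm wide. A guard as high as the wheel walls in its inner part
- left_rim (a point): outermost point of the left thumbwheel's free edge, 42 mm from the axle on the side away from the index, at the level of the upper face; fixed to the head. At every click stop the tip of one lobe stands here. The edge is free for about 60 degrees either side of it and overhangs the housing, so a fingertip can stand beside it from above, open below
- left_zero (a point): outer end of the long broad dark zero line on the upper face of the left thumbwheel, 32.5 mm from the axle (the other seven stops have short thin ticks)
- left_index (a point): fixed point on the head where that end of the zero line stands when the left wheel is at zero: 32.5 mm from the axle towards the head's middle, just in front of the white pointer on the guard
- right_dial (a joint): turn of the right sphere thumbwheel, rad, counter-clockwise from above is positive, 0 = zero line at its index; click stops every 0.785 rad (eight a turn), endless both ways. Moving it takes 2 to 3 N at the edge; more than 23 degrees past a stop the spring carries it on to the next by itself, short of that it springs back. Now and then it starts hung halfway between two stops
- right_hub (a point): centre of the right thumbwheel on its vertical axle, in its upper face, 102 mm above the desk. A flat bright metal disc 14 mm thick with eight round finger lobes on its edge, one per click: 84 mm across lobe tips, 66 mm across the hollows between, each lobe 10 mm wide. A guard as high as the wheel walls in its inner part
- right_rim (a point): outermost point of the right thumbwheel's free edge, 42 mm from the axle on the side away from the index, at the level of the upper face; fixed to the head. At every click stop the tip of one lobe stands here. The edge is free for about 60 degrees either side of it and overhangs the housing, so a fingertip can stand beside it from above, open below
- right_zero (a point): outer end of the long broad dark zero line on the upper face of the right thumbwheel, 32.5 mm from the axle (the other seven stops have short thin ticks)
- right_index (a point): fixed point on the head where that end of the zero line stands when the right wheel is at zero: 32.5 mm from the axle towards the head's middle, just in front of the white pointer on the guard
- drops_a: white eye-drop bottle, 25 mm across, 66 mm high, standing beyond the head; origin under its centre. Leave it alone
- drops_b: smaller white eye-drop bottle, 25 mm across, 58 mm high, standing beyond the head; origin under its centre. Leave it alone
- penlight: steel penlight lying on the desk, 115 mm long, 15 mm thick, along its x axis; origin under its centre. Leave it alone
- occluder: flat black hand occluder lying on the desk, 155 mm long, 10 mm thick, along its x axis; origin under its handle. Leave it alone
- prism: loose clear square prism, 38 x 38 x 12 mm, lying beside the head; origin under its centre. Leave it alone
- lens_case: flat white twin contact-lens case, 66 x 32 x 15 mm, lying beside the head; origin under its centre. Leave it alone

How it is judged (in metres and radians):
At the end, for the whole second after the job is handed in: On both thumbwheels the end of the zero line is within 5 mm of its index (so seated in the zero click; a neighbouring click is 25 mm off) and the wheel is at rest (distance between left_zero and left_index below 0.005 m and velocity of joint left_dial between -0.1 and 0.1 rad/s and distance between right_zero and right_index below 0.005 m and velocity of joint right_dial between -0.1 and 0.1 rad/s); the robot touches nothing.
It fails at once if a bystander is moved more than 20 mm or lifted (distance of any of drops_a, drops_b, penlight, occluder, prism, lens_case from where it was at the start of the episode above 0.02 m).
It fails at once if something other than the fingers pushes on the refractor with more than 10 N (contact force between the arm and refractor above 10 N).
It also fails if it takes over 67 s, if anything falls off the work surface, if the arm or the gripper's body presses on something with over 40 N, if the wrist force passes 120 N, or if a joint passes its speed limit or range.

## Robot

A 7-joint arm with a two-finger parallel gripper is mounted at the origin on the work surface. World frame = base frame: x ahead of the robot, y to its left, z up, the work surface at z = 0. Lengths are in mm, angles in rad, forces in N, time in s.
With the tool pointing down it reaches from about 425 to 800 mm from the base axis. Payload 8.3 kg.
Tool frame: the origin (TCP) lies midway between the tips of the shut fingers; the grasp point (between the pads) lies 19 mm behind it; z points along the fingers, y is the direction in which the jaws open and shut (so a half turn about z gives the same grasp; the last joint's range is limited). The gripper opens to 85 mm and grips with 20 to 120 N. Pads are 22 mm wide; open, the fingers measure 114 mm over their backs; the gripper's body (76 mm by 85 mm) begins 54 mm behind the grasp point. The pads swing forward as they close: fully open they stand 13 mm farther back than shut.
Start: joints at [1.157, 0.383, 0.016, 1.37, -0.006, 1.388, -0.046], TCP at [214.817, -586.904, 231.279] pointing down, gripper open.
Joint ranges: [-2.95, 2.95], [-0.25, 2.06], [-1.52, 1.56], [0.18, 2.33], [-1.44, 4.58], [0.02, 2.06], [-3.01, 3.01]. Speed limits (rad/s): [2.39, 2.39, 3.01, 3.01, 3.14, 3.14, 3.14].

## Interface

Orientations are given as a unit quaternion [w, x, y, z].
In Python, from station import arm gives the robot as it stands. Calls block until the motion is done:
- arm.move_pose(position, orientation): joint-space move of the TCP to a pose.
- arm.move_l(position, attitude=None, feed=150, f_stop=None): straight line of the TCP; attitude=None keeps the orientation; feed is the mean speed in mm/s. With f_stop (N) it stops when the force on the tool has changed by that much, and returns True; else False.
- arm.set_joints(angles): joint-space move.
- arm.set_gripper(opening, squeeze=None): finger opening in mm; squeeze is the grip in N (None keeps the last); returns when the fingers have stopped.
- arm.dwell(seconds).
- arm.ik(position, orientation): joint angles nearest the present ones, or None.
- arm.snapshot(name): name is "scene" or "top" or "wrist"; returns the picture (384x512x3 uint8, red, green, blue); there is no depth.
- arm.camera_info(name): a dict with "camera_matrix" (3x3 intrinsics, pixels), "R" (3x3) and "t" (3): a world point X has camera coordinates R X + t. Camera axes: x right, y down, z forward; pixel columns grow to the right and rows downward; lengths in mm; the calibration is good to about 2 mm. A picture is of the moment at which its call begins: read the wrist's pose just before it. camera_info takes no time and is no camera call; for the wrist camera it gives the pose at the moment of the call.
A pose or a line that the arm cannot do raises arm.MotionError and nothing moves.
- arm.close_job(): hands the job in, once; it reports no verdict.
Trained networks look in the newest picture that a camera, given by its name, has taken for a name from the list of things; names that differ only in an ending like _2 or _b are one class to them, and where a whole thing is asked for, a point or a joint stands for the part that bears it (a point fixed in the world has none). Each returns a list of dicts, best first, with "conf" (0 to 1); they miss things now and then, are a little off and sometimes report something else, mostly with a low value. They report only what shows in the picture. A call takes as long as a camera call.
- arm.look_for(camera, name): "xyz" ([x, y, z] in mm, in world coordinates, good to about 4 mm: the middle of the surface that is visible of it).
Readings, each from a call of its own:
- arm.read_time_s(): time.
- arm.read_q(): joint angles.
- arm.read_joint_velocities(): joint speeds.
- arm.read_joint_torque(): joint torques, N m.
- arm.read_position(): TCP position.
- arm.read_ee_rot(): TCP orientation.
- arm.read_ft_force(): force on the tool from outside, world axes, zero at the start.
- arm.read_wrist_torque(): the same for the moment, N m.
- arm.read_opening(): finger opening in mm.
Only numpy, scipy, OpenCV 4.12 (cv2) and the standard library are available. Lean on these libraries where they do the work, as an engineer would, in place of code of your own. Each camera call takes 0.05 s, during which the arm holds its last target.

## Working session

There is one attempt and no reset: what is moved stays moved. The work goes in short steps, each a Python script; the robot and the scene stay as the last script left them, time stands still between calls to the robot, and variables do not carry over. Pictures are saved under pics/ and viewed, and the job is handed in when it is done.

```bash
ls; mkdir -p pics; python3 - <<'E'
from station import arm
import cv2,numpy as np
for c in ["scene","top"]:
    im=arm.snapshot(c); cv2.imwrite(f"pics/{c}0.png",cv2.cvtColor(im,cv2.COLOR_RGB2BGR))
    for n in ["left_hub","right_hub","left_rim","right_rim","left_zero","right_zero","left_index","right_index","refractor"]:
        print(c,n,[(np.round(d["xyz"],1).tolist(),round(d["conf"],2)) for d in arm.look_for(c,n)[:2]])
ci=arm.camera_info("top");print(ci)
print(arm.read_time_s(),arm.read_ee_rot())
E
```

```text
pics
scene left_hub [([540.8, -112.4, 83.2], 0.72)]
scene right_hub [([536.5, -115.6, 84.9], 0.62)]
scene left_rim [([540.3, -110.0, 85.1], 0.91), ([507.7, -214.9, 102.3], 0.61)]
scene right_rim [([539.1, -111.6, 85.9], 0.89)]
scene left_zero [([526.1, 17.5, 102.9], 0.77)]
scene right_zero [([506.8, -216.8, 101.1], 0.64)]
scene left_index [([540.3, -113.2, 87.7], 0.76)]
scene right_index [([540.8, -111.7, 92.1], 0.73), ([563.9, 126.0, 12.4], 0.69)]
scene refractor [([536.2, -113.8, 82.7], 0.61)]
top left_hub [([503.4, -101.2, 87.2], 0.6)]
top right_hub [([503.5, -98.3, 83.5], 0.56)]
top left_rim [([503.8, -98.5, 86.7], 0.8), ([646.2, 18.4, 47.7], 0.54)]
top right_rim []
top left_zero [([520.7, 18.5, 102.6], 0.72)]
top right_zero [([504.4, -218.6, 102.0], 0.55)]
top left_index [([500.9, -98.6, 86.1], 0.57)]
top right_index [([503.9, -99.2, 87.7], 0.71)]
top refractor [([502.3, -98.0, 83.2], 0.6)]
{'camera_matrix': array([[495.05557025,   0.        , 254.27560134],
       [  0.        , 495.05557025, 193.85154111],
       [  0.        ,   0.        ,   1.        ]]), 'R': array([[-0.00637888, -0.99986358, -0.01523573],
       [-0.98068136,  0.00923388, -0.19539398],
       [ 0.19550801,  0.013695  , -0.98060648]]), 't': array([  23.47524098,  566.25438706, 1090.96359189])}
1.0 [-2.23400567e-05  9.84653215e-01  1.74522337e-01  1.81281031e-05]
```

View pics/top0.png

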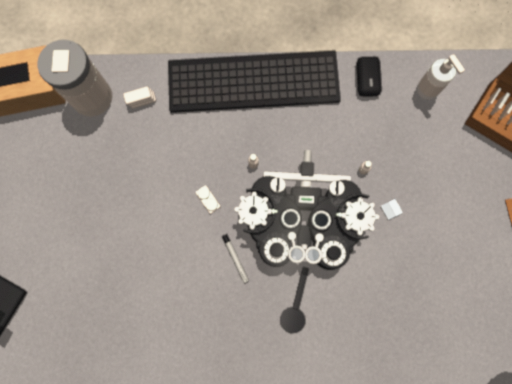

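View pics/scene0.png

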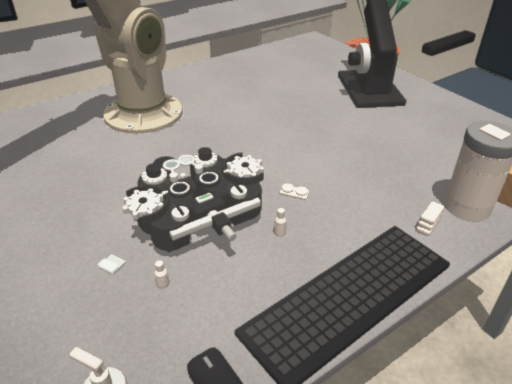

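```bash
python3 - <<'E'
import cv2
im=cv2.imread("pics/top0.png")
a=im[175:265,180:400]  # crop
cv2.imwrite("pics/crop0.png",cv2.resize(a,None,fx=3.6,fy=3.6,interpolation=cv2.INTER_CUBIC))
E
```

```text
(no output)
```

View pics/crop0.png

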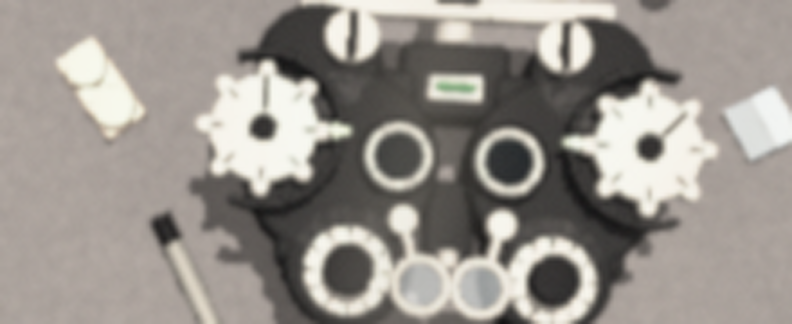

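The top view shows the left wheel at crop (263,127) with its zero line pointing up (+x) and its index to the right. That means the dial is at about +90°. The right wheel at (649,148) has its zero line pointing up-right and its index to the left, so about -135°. Next I'll triangulate the hubs and take closer wrist views.

```bash
cat > h.py <<'E'
import numpy as np,cv2
from station import arm
def ray(ci,px,z):
    K,R,t=ci["camera_matrix"],np.array(ci["R"]),np.array(ci["t"])
    d=R.T@np.linalg.inv(K)@np.array([px[0],px[1],1.]); c=-R.T@t
    return c+d*(z-c[2])/d[2]
def proj(ci,X):
    p=ci["camera_matrix"]@(np.array(ci["R"])@np.array(X)+np.array(ci["t"])); return p[:2]/p[2]
def quat(ydir):  # tool down, tool y along horizontal ydir
    # q=(0,x,y,0): yaxis=(2xy,2y^2-1)
    a=np.arctan2(ydir[1],ydir[0])
    # x=cos b,y=sin b: yaxis=(sin2b,-cos2b) -> angle 2b-90deg
    b=(a+np.pi/2)/2
    q=np.array([0,np.cos(b),np.sin(b),0]); return q
def snap(c,name):
    ci=arm.camera_info(c); im=arm.snapshot(c)
    cv2.imwrite(f"pics/{name}.png",cv2.cvtColor(im,cv2.COLOR_RGB2BGR)); return ci,im
E
python3 - <<'E'
from h import *
ci=arm.camera_info("top")
for p in [(263,127),(649,148),(352,130),(565,143)]: print(ray(ci,(180+(p[0]+.5)/3.6-.5,175+(p[1]+.5)/3.6-.5),102))
w=arm.camera_info("wrist");c=-w["R"].T@w["t"];print("cam",c,w["R"],w["camera_matrix"], arm.read_position())
for yd in [(0,1),(0,-1),(1,0),(-1,0)]:
  for P in [(520,20,350),(505,-218,350),(560,60,92),(545,-260,92)]:
    q=arm.ik(P,quat(np.array(yd,float))); print(yd,P,None if q is None else np.round(q,2))
E
```

```text
[521.12230214  22.09137173 102.        ]
[ 506.05009951 -213.28436625  102.        ]
[518.77455004 -32.43365136 102.        ]
[ 509.58105697 -162.29948781  102.        ]
cam [ 280.75948572 -562.41392066  372.73460949] [[ 3.43488115e-01 -9.39156758e-01 -7.06705252e-04]
 [-9.02002949e-01 -3.30108819e-01  2.78242425e-01]
 [-2.61546544e-01 -9.49355159e-02 -9.60510621e-01]] [[304.15074176   0.         256.20756177]
 [  0.         304.15074176 196.50260557]
 [  0.           0.           1.        ]] [ 214.79773111 -586.92342758  231.28597481]
(0, 1) (520, 20, 350) [ 0.59  0.2  -0.82  1.4   0.15  1.6   1.35]
(0, 1) (505, -218, 350) [ 0.8   0.24 -0.57  1.33  0.13  1.61  1.82]
(0, 1) (560, 60, 92) [ 0.49  0.5  -0.85  1.69  0.41  1.13  1.09]
(0, 1) (545, -260, 92) [ 0.82  0.51 -0.57  1.59  0.29  1.13  1.75]
(0, -1) (520, 20, 350) [ 0.49  0.18 -0.7   1.4   0.12  1.6  -1.76]
(0, -1) (505, -218, 350) [ 0.56  0.21 -0.26  1.34  0.05  1.6  -1.26]
(0, -1) (560, 60, 92) [ 0.36  0.44 -0.67  1.7   0.3   1.1  -1.97]
(0, -1) (545, -260, 92) [ 0.54  0.45 -0.19  1.6   0.09  1.1  -1.25]
(1, 0) (520, 20, 350) [ 0.52  0.19 -0.74  1.4   0.13  1.6  -0.2 ]
(1, 0) (505, -218, 350) [ 0.7   0.22 -0.44  1.34  0.09  1.6   0.28]
(1, 0) (560, 60, 92) [ 0.43  0.47 -0.76  1.7   0.36  1.12 -0.44]
(1, 0) (545, -260, 92) [ 0.7   0.47 -0.41  1.6   0.2   1.11  0.24]
(-1, 0) (520, 20, 350) [ 0.88  0.34 -1.28  1.39  0.33  1.64  2.78]
(-1, 0) (505, -218, 350) [ 0.45  0.2  -0.12  1.35  0.02  1.6  -2.81]
(-1, 0) (560, 60, 92) [ 0.73  0.75 -1.29  1.69  0.74  1.29  2.43]
(-1, 0) (545, -260, 92) [ 0.37  0.44  0.03  1.61 -0.02  1.09 -2.74]
```

```bash
python3 - <<'E'
from h import *
yaw=np.arctan2(-15,235.4); hx=np.array([np.cos(yaw),np.sin(yaw)])
q=quat(hx)
arm.move_pose([506,-213,230],q)
print(arm.read_time_s(),arm.read_ee_rot(),arm.read_opening())
ci,im=snap("wrist","wr1"); np.savez("wr1.npz",**ci)
for n in ["right_hub","right_zero","right_index","right_rim"]: print(n,[(np.round(d["xyz"],1).tolist(),round(d["conf"],2)) for d in arm.look_for("wrist",n)[:2]])
print(proj(ci,[506,-213.3,102]))
arm.move_pose([521,22,230],q)
ci,im=snap("wrist","wl1"); np.savez("wl1.npz",**ci)
for n in ["left_hub","left_zero","left_index","left_rim"]: print(n,[(np.round(d["xyz"],1).tolist(),round(d["conf"],2)) for d in arm.look_for("wrist",n)[:2]])
print(proj(ci,[521,22,102]),arm.read_time_s())
E
```

```text
2.7333 [ 1.49707901e-05  7.30575158e-01  6.82832195e-01 -3.62556889e-04] 85.15829799623411
right_hub []
right_zero [([509.6, -212.5, 105.3], 0.91)]
right_index [([503.4, -130.4, 83.8], 0.85), ([631.3, -241.3, 37.0], 0.54)]
right_rim [([499.7, -132.0, 87.2], 0.87)]
[257.46232844 187.13940077]
left_hub [([511.7, -42.8, 89.5], 0.55)]
left_zero [([523.0, 24.3, 98.8], 0.69)]
left_index [([513.3, -48.3, 89.3], 0.82)]
left_rim [([509.1, -50.9, 87.6], 0.71), ([423.8, 65.1, 13.6], 0.66)]
[256.35789279 186.86186158] 4.1667
```

View pics/wr1.png

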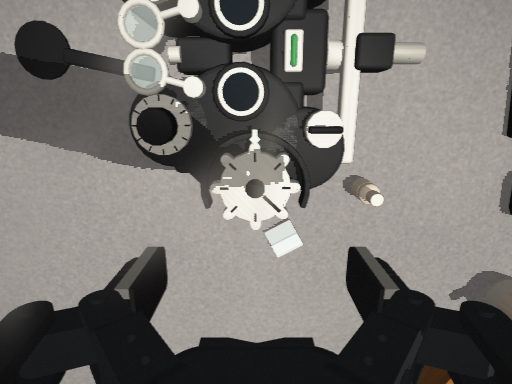

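View pics/wl1.png

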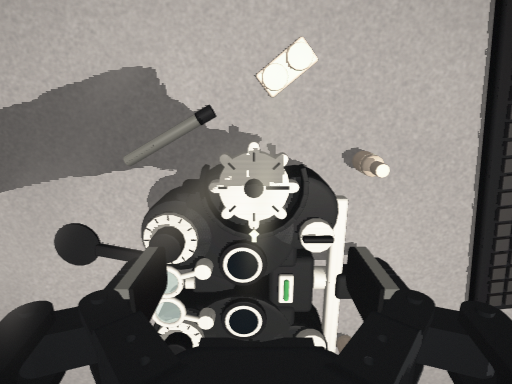

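The wrist views confirm it. The left hub is at pixel (254,188), zero line along +x and index below, so it needs 2 clicks CW. The right hub is at (255,187), zero line at lower right and index above, so it needs 3 clicks CCW. Both are seated in a click, and for both the free edge has to be pushed towards +x. I'll do the first click on the left wheel with one finger of the open gripper.

```bash
cat >> h.py <<'E'
yaw=np.arctan2(-15,235.4); hx=np.array([np.cos(yaw),np.sin(yaw)]); hy=np.array([-hx[1],hx[0]])
Q=quat(hx)
def hub(s):
    f,p=("wl1.npz",(254,188)) if s=="l" else ("wr1.npz",(255,187.3))
    return ray(dict(np.load(f)),p,102)[:2]
def P(s,pad,r,z):
    o=hy if s=="l" else -hy
    c=hub(s)+(pad+42.5)*hx+r*o
    return [c[0],c[1],z]
ZT=76
def approach(s,z0=160):
    arm.move_pose(P(s,-8,70,z0),Q); print("down",arm.move_l(P(s,-8,70,ZT),feed=120,f_stop=8))
def click(s,rin=47):
    a=arm.move_l(P(s,-8,rin,ZT),feed=80,f_stop=6)
    if a: print("entry contact",arm.read_position(),arm.read_ft_force()); return False
    f0=np.array(arm.read_ft_force())
    b=arm.move_l(P(s,8,rin,ZT),feed=50,f_stop=20); f1=np.array(arm.read_ft_force())
    c=arm.move_l(P(s,20,rin,ZT),feed=50,f_stop=20); f2=np.array(arm.read_ft_force())
    d=arm.move_l(P(s,20,70,ZT),feed=100,f_stop=20)
    print(b,c,d,"F",np.round(f1-f0,1),np.round(f2-f0,1)); return not(b or c or d)
def back(s): arm.move_l(P(s,-8,70,ZT),feed=120,f_stop=10)
E
python3 - <<'E'
from h import *
print(hub("l"),hub("r"))
approach("l")
click("l")
arm.move_l(P("l",20,70,160),feed=200)
ci,im=snap("wrist","wl2"); snap("top","top2");print(arm.read_time_s())
E
python3 - <<'E'
import cv2
im=cv2.imread("pics/top2.png")
cv2.imwrite("pics/crop2.png",cv2.resize(im[175:265,180:400],None,fx=3.6,fy=3.6,interpolation=cv2.INTER_CUBIC))
E
```

```text
[518.77781654  21.07102748] [ 503.74545445 -213.29905965]
down False
False False False F [ 0.2  0.2 -1.4] [ 0.9 -0.5 -1. ]
7.85
```

View pics/wl2.png

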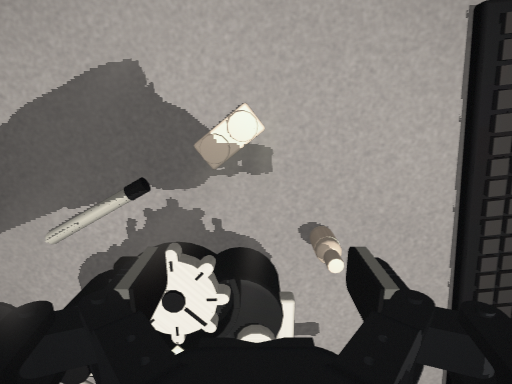

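The zero line on the left wheel now points to lower right, near (200,318), so it moved exactly one click CW. I'll do the second click and then the three on the right wheel.

```bash
python3 - <<'E'
from h import *
arm.move_l(P("l",-8,70,160),feed=200); arm.move_l(P("l",-8,70,ZT),feed=120,f_stop=8)
click("l")
arm.move_l(P("l",20,70,170),feed=200)
approach("r",170)
ok=click("r")
arm.move_l(P("r",20,70,170),feed=200)
h=hub("r"); arm.move_pose([h[0],h[1],230],Q)
snap("wrist","wr3"); snap("top","top3");print(arm.read_time_s())
E
python3 - <<'E'
import cv2
im=cv2.imread("pics/top3.png")
a=cv2.resize(im[175:265,180:400],None,fx=3.6,fy=3.6,interpolation=cv2.INTER_CUBIC)
b=cv2.imread("pics/wr3.png")[110:250,180:340]
cv2.imwrite("pics/c3.png",a);cv2.imwrite("pics/c3b.png",cv2.resize(b,None,fx=3,fy=3))
E
```

```text
False False False F [-0.  -1.   0.2] [ 0.9 -0.1 -0.4]
down False
False False False F [0.2 1.1 0. ] [-0.1  0.6  0.1]
16.5417
```

View pics/c3.png

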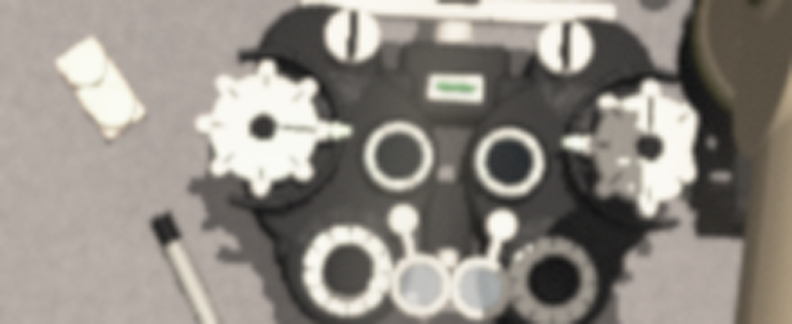

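View pics/c3b.png

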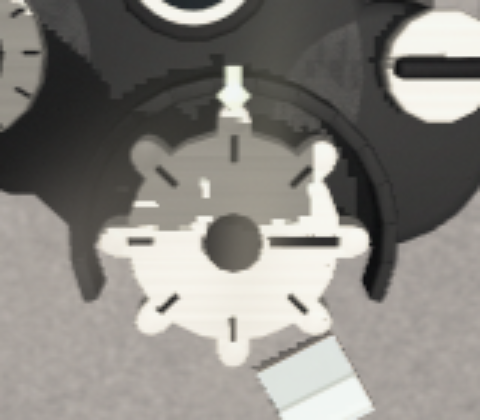

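The left wheel's zero line points at its index. The right wheel moved one click CCW and its line now points along +x, so it needs two more clicks.

```bash
python3 - <<'E'
from h import *
approach("r",170)
if click("r"):
    back("r"); click("r")
arm.move_l(P("r",20,70,170),feed=200)
h=hub("r"); arm.move_pose([h[0],h[1],230],Q)
snap("wrist","wr4")
h=hub("l"); arm.move_pose([h[0],h[1],230],Q)
snap("wrist","wl4"); print(arm.read_time_s())
E
python3 - <<'E'
import cv2,numpy as np
b=[cv2.resize(cv2.imread(f"pics/{n}.png")[110:250,180:340],None,fx=2.4,fy=2.4) for n in("wl4","wr4")]
cv2.imwrite("pics/c4.png",np.hstack(b))
E
```

```text
down False
False False False F [0.6 0.9 1. ] [1.2 0.5 0.3]
False False False F [ 0.3 -0.1 -0.8] [-0.1  0.3 -2.2]
23.875
```

View pics/c4.png

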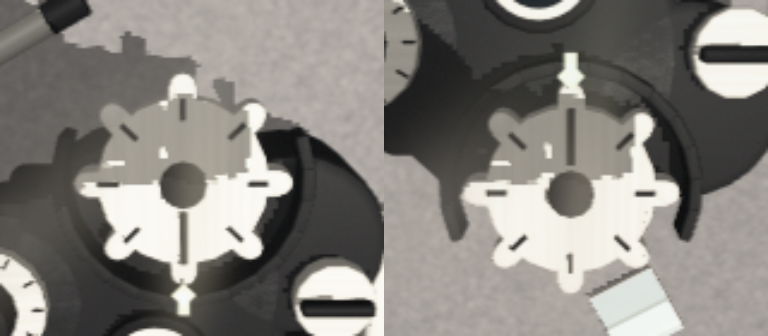

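Both long zero lines point at their indexes: the left at (183,240) down to the pointer at (183,298), the right at (571,135) up to the pointer at (571,75). The robot is clear at z = 230, so I'm handing in.

```bash
python3 - <<'E'
from h import *
arm.dwell(0.3); print(arm.read_ft_force()); arm.close_job()
E
```

```text
[ 0.08218093 -0.08712505 -0.08851951]
the job is handed in; nothing more can be done
```

Both thumbwheels are on zero and the job is handed in; `close_job()` gives no verdict. I flicked the left wheel two clicks clockwise and the right wheel three clicks counter-clockwise, using one fingertip of the open gripper on the free edge.

- **Zero lines:** the last wrist pictures show both long zero lines pointing straight at their white indexes. The lobes sit in line with the clicks, so both wheels are seated.
- **Contact:** no push or entry hit its force stop. The tool force read about 0.1 N just before hand-in, with the gripper clear at 230 mm above the desk.
- **Time:** it took about 24 s of the 67 s.
- **Bystanders:** they looked unmoved in the pictures I took, and nothing suggested the arm touched them. I did not measure their final positions.
- **Disagreement:** the network's reports for the hub, rim and index points mostly landed on the middle of the head. I located the hubs from image pixels and the calibration instead. The top and wrist views of each hub agreed to within about 2.5 mm.

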